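Roll the finned roller to its red line and lay it in the comb cradle

TASK

Roll the finned aluminium roller along the black rubber mat, without picking it up, until the red line along it faces straight up. Then take it by its plain middle and lay it in the blue comb cradle, discs between the cradle's fins: lower it fully home in the gripper before letting go, with the red line still on top. Either end may point either way; leave the other things on the desk where they are.

Things in the scene. Friction and masses are not known exactly. Their poses are not given: they have to be found in the camera images.
- roller: Loose aluminium roller, round and balanced, about 0.3 kg (varies), 136 mm long, lying on the mat at any heading; origin on its axis at mid-length, own y axis along it. Plain middle barrel of 34 mm diameter, 48 mm long between the discs; then each side four 48 mm discs, 4 mm thick, centred 26, 36, 46, 56 mm from the middle, on a 24 mm core that also ends in 10 mm stubs. It rolls on its discs.
- roller_line (a point): Point on the red line at the roller's middle, 17 mm from its axis along its own z axis. The line, 7 mm wide, runs along one side of the roller over barrel and disc rims; a red radial mark on both end faces points to it. The line is on top when the roller's z points up; it starts 106 degrees from upright, just below level on one side.
- mat: Fixed black rubber mat, 240 x 240 x 4 mm; origin at the centre of its underside, z up. With the roller on it the roller's axis is 28 mm above the desk.
- cradle: Fixed comb cradle: dark base 94 x 136 x 10 mm (x, y, z) with six upright blue fins, 3.5 mm thick, nominally at y = -51, -41, -31, 31, 41, 51 mm, each with a 45 degree V notch open upward (lowest point 25 mm, tips 55 mm above the desk). The comb of fins is clamped as one up to 4.2 mm off along y (unreported). |y| under 25 mm stays free above the base. Origin: centre of the underside, z up.
- cradle_seat (a point): Fixed point of the cradle, 42 mm above the desk; the roller's middle lies here when fully home, but shifted along y with the comb: find that shift by feel or sight. Roller along the cradle's y, its core in the V notches, the fins in the 6 mm gaps between its discs (1.25 mm play either way along y). Discs on top of fins hold it 17 mm too high; one gap off, 7 mm.
- bracket: Loose bystander: machined aluminium frame 90 x 45 x 18 mm, origin at the centre of its underside.
- bracket2: Loose bystander: machined aluminium frame 110 x 60 x 18 mm, origin at the centre of its underside.
- steel_block: Loose bystander: steel block 50 x 25 x 30 mm, origin at the centre of its underside.
- mug: Loose bystander: yellow mug, 80 mm wide, 95 mm high, origin at the centre of its underside.
- mouse: Loose bystander: black and red computer mouse 105 x 62 x 26 mm, origin at the centre of its underside.
- caliper: Loose bystander: caliper 200 x 70 x 12 mm lying flat, origin at the underside of its beam's middle.
Things that resemble listed ones, but are neither listed nor needed, are in the scene too. Of the things like the roller, leave any that is green or pink; of the rest the larger one is meant.

How it is judged:
On the way, in this order (a step that is already met when the one before it is completed fails the run):
1. the roller lies on the mat with its red line on top (within about 11 degrees) (angle between roller's own z axis and vertical below 0.2 rad and height (world z) of roller below 0.033 m and contact force between roller and mat above 0.3 N), for 0.2 s.
2. the gripper, still holding the roller, has lowered it fully home in the cradle (z of roller in the frame of cradle_seat below 0.003 m and horizontal distance between roller and cradle_seat below 0.007 m and contact force between the fingers and roller above 1 N), for 0.1 s.
At the end, for the whole second after the job is handed in: The roller rests in the cradle, released and still, fins between its discs: its middle at most 7 mm from the seat point sideways, 3 mm above or 4 mm below it, along the cradle's y within 0.08 rad (either way round), red line on top within 0.27 rad (15 degrees) (z of roller in the frame of cradle_seat between -0.004 and 0.003 m and horizontal distance between roller and cradle_seat below 0.007 m and angle between the y axis of roller and the y axis of cradle, either way round below 0.08 rad and angle between roller's own z axis and vertical below 0.27 rad and linear speed of roller below 0.02 m/s); the robot touches nothing.
It fails at once if the roller is picked up (15 mm off the mat) before its red line is on top (more than 0.4 rad from upright) (height (world z) of roller above 0.043 m and angle between roller's own z axis and vertical above 0.4 rad).
It fails at once if the roller falls off the table (height (world z) of roller below 0 m).
It fails at once if a bystander is moved more than 20 mm (distance of any of bracket, bracket2, steel_block, mug, mouse, caliper from where it was at the start of the episode above 0.02 m).
It also fails if it takes over 67 s, if anything falls off the work surface, if the arm or the gripper's body presses on something with over 40 N, if the wrist force passes 120 N, or if a joint passes its speed limit or range.

ROBOT

A 6-joint arm with a two-finger parallel gripper is mounted at the origin on the work surface. World frame = base frame: x ahead of the robot, y to its left, z up, the work surface at z = 0. Lengths are in m, angles in rad, forces in N, time in s.
With the tool pointing down it reaches from about 0.3 to 0.875 m from the base axis. Payload 6.4 kg.
Tool frame: the origin (TCP) lies on the front face of the gripper's body, between the roots of the fingers; the fingertips stand 64 mm ahead of it and the grasp point (between the pads) lies 45 mm ahead of it; z points along the fingers, y is the direction in which the jaws open and shut (so a half turn about z gives the same grasp; the last joint's range is limited). The gripper opens to 88 mm and grips with 3 to 60 N. Pads are 18 mm wide; open, the fingers measure 123 mm over their backs; the gripper's body (75 mm by 187 mm) begins 45 mm behind the grasp point.
Start: joints at [-1.548, 0.181, 1.607, -0, 1.354, -0.206], TCP at [0.13, -0.56, 0.303] pointing down, gripper open.
Joint ranges: [-2.99, 2.99], [-0.89, 2.07], [0.3, 2.58], [-1.14, 4.28], [0, 2.63], [-3.12, 3.12]. Speed limits (rad/s): [2.57, 2.57, 3.01, 3.14, 3.14, 3.14].

INTERFACE

Orientations are given as a rotation vector (axis times angle).
In Python, from station import * gives the robot as it stands. Calls block until the motion is done:
- move_ptp(position, orientation): joint-space move of the TCP to a pose.
- move_l(position, v=0.15, rotation=None, guard=None): straight line of the TCP; rotation=None keeps the orientation; v is the mean speed in m/s. With guard (N) it stops when the force on the tool has changed by that much, and returns True; else False.
- set_joints(angles): joint-space move.
- move_gripper(opening, effort=None): finger opening in m; effort is the grip in N (None keeps the last); returns when the fingers have stopped.
- pause(seconds).
- solve_ik(position, orientation): joint angles nearest the present ones, or None.
- get_obs(): the state.
- grab_frame(name): name is "side" or "top"; returns a dict with "pixels" (400x640x3 uint8, red, green, blue), "K" (3x3 intrinsics, pixels), "xyz" and "attitude" of the camera in the world. Camera axes: x right, y up, looking along -z (the intrinsics and any distortion apply to the point x, -y, -z); pixel columns grow to the right and rows downward; lengths in m; the calibration is good to about 2 mm. A picture is of the moment at which its call begins. There is no depth.
A pose or a line that the arm cannot do raises Unreachable and nothing moves.
- hand_in(): hands the job in, once; it reports no verdict.
Trained networks look in a picture, given as the dict that the camera call returned (one of the last four; its "shot" number tells which), for a name from the list of things; names that differ only in an ending like _2 or _b are one class to them, and where a whole thing is asked for, a point or a joint stands for the part that bears it (a point fixed in the world has none). Each returns a list of dicts, best first, with "p" (0 to 1); they miss things now and then, are a little off and sometimes report something else, mostly with a low value. They report only what shows in the picture. A call takes as long as a camera call. They do not tell look-alikes from the thing itself.
- find_in(picture, target): "bbox" ([left, top, right, bottom] as shares, 0 to 1, of the picture: columns of its width, rows of its height, round what is visible of it).
- pinpoint(picture, target): "xy" ([column, row] as shares, 0 to 1, of the picture: columns of its width, rows of its height: a listed point, or the origin of a listed thing).
The state is a dict: "t": time; "joint_positions": joint angles; "qvel": joint speeds; "effort": joint torques, N m; "ee_pos": TCP position; "tool_rot": TCP orientation; "wrist_force": force on the tool from outside, world axes, zero at the start; "torque": the same for the moment, N m; "gripper_width": finger opening in m.
Only numpy, scipy, OpenCV 4.12 (cv2) and the standard library are available. Lean on these libraries where they do the work, as an engineer would, in place of code of your own. Each camera call takes 0.05 s, during which the arm holds its last target.

## Working session

There is one attempt and no reset: what is moved stays moved. The work goes in short steps, each a Python script; the robot and the scene stay as the last script left them, time stands still between calls to the robot, and variables do not carry over. Pictures are saved under pics/ and viewed, and the job is handed in when it is done.

```bash
mkdir -p pics; ls
cat > h.py <<'E'
import numpy as np, cv2
from station import *
from scipy.spatial.transform import Rotation as R
def save(f,name,crop=None,scale=1):
    im=f["pixels"][:,:,::-1]
    if crop: im=im[crop[1]:crop[3],crop[0]:crop[2]]
    if scale!=1: im=cv2.resize(im,None,fx=scale,fy=scale,interpolation=cv2.INTER_CUBIC)
    cv2.imwrite("pics/"+name,im)
E
python3 - <<'E'
from h import *
for n in ("side","top"):
    f=grab_frame(n); save(f,n+"0.png"); print({k:v for k,v in f.items() if k!="pixels"})
    for t in ("roller","roller_line","cradle","cradle_seat","mat"):
        print(n,t,[(np.round(d["bbox"]*np.array([640,400,640,400]),1),round(d["p"],2)) for d in find_in(f,t)] if t!="cradle_seat" else None,
          [(np.round(np.array(d["xy"])*[640,400],1),round(d["p"],2)) for d in pinpoint(f,t)])
print(get_obs())
E
```

```text
pics
{'K': array([[399.27550142,   0.        , 323.30894812],
       [  0.        , 399.27550142, 197.11458649],
       [  0.        ,   0.        ,   1.        ]]), 'xyz': array([0.09485577, 0.70846322, 0.64916306]), 'attitude': array([ 0.35804595, -1.21243737, -2.33363926]), 'shot': 1}
side roller [(array([227.4, 333.2, 281. , 353.3]), 0.96), (array([354. , 275.7, 399.7, 298.4]), 0.94), (array([171.7, 211. , 233.6, 234.6]), 0.82), (array([249.9, 238.8, 308.5, 264.5]), 0.59)] [(array([279.9, 251.6]), 0.96), (array([377. , 288.3]), 0.95), (array([204.2, 224.1]), 0.63), (array([253.9, 343.3]), 0.57)]
side roller_line [(array([350.7, 273.2, 399.7, 298.3]), 0.93), (array([247.7, 241.3, 306.5, 264.8]), 0.91), (array([226.6, 334.1, 280.2, 355.8]), 0.79), (array([175. , 212.4, 231. , 236.3]), 0.69)] [(array([373.9, 290. ]), 0.97), (array([204.4, 218.6]), 0.63), (array([255.9, 336.5]), 0.6), (array([279.9, 258. ]), 0.57), (array([184.1, 280.3]), 0.51)]
side cradle [(array([149.7, 233. , 204.4, 290.6]), 0.62), (array([338.3, 159.7, 376.1, 199.1]), 0.56), (array([224.8, 172.3, 278.5, 208.5]),
[... 1350 characters left out ...]
] [(array([255.9, 209.3]), 0.88)]
{'t': 1.0, 'joint_positions': array([-1.54829039e+00,  1.80798566e-01,  1.60698083e+00, -2.86331885e-05,
        1.35379331e+00, -2.06281990e-01]), 'qvel': array([-0.00035378, -0.00170541, -0.0001535 ,  0.00086278,  0.00113085,
        0.001629  ]), 'effort': array([-1.00277040e-03, -4.33840585e+01, -3.42180526e+01,  7.04409904e-02,
        3.10725812e-02, -2.37938804e-05]), 'ee_pos': array([ 0.13042917, -0.56003547,  0.30272454]), 'tool_rot': array([ 3.12104136e+00,  3.58603588e-01, -4.66120690e-05]), 'wrist_force': array([-0.41130613, -0.84314752, -0.15481151]), 'torque': array([-0.02174961,  0.04149489,  0.02185434]), 'gripper_width': 0.08819603318502436}
```

View pics/side0.png

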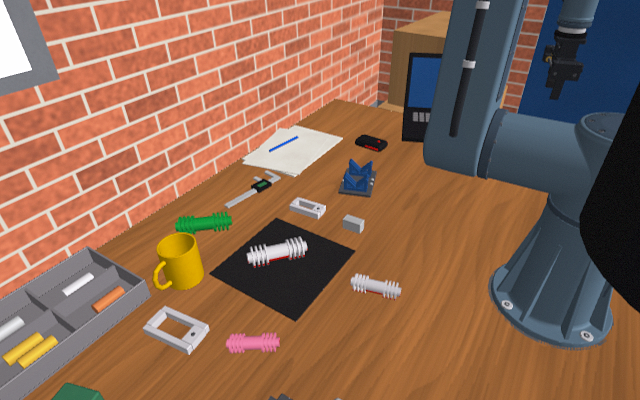

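View pics/top0.png

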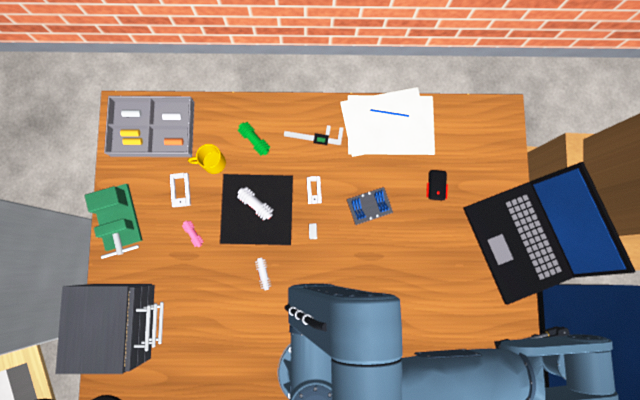

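The roller meant is the white one on the black mat, at side (278,252) and top (255,203). The smaller white one at side (377,287) is a look-alike. The cradle is at side (358,178) and top (370,205). Next I'll zoom in.

```bash
cat >> h.py <<'E'
def proj(f,P):
    P=np.atleast_2d(P); Rm=R.from_rotvec(f["attitude"]).as_matrix()
    c=(P-f["xyz"])@Rm; c=c*[1,-1,-1]
    u=c@f["K"].T; return u[:,:2]/u[:,2:]
def ray(f,uv,z):
    Rm=R.from_rotvec(f["attitude"]).as_matrix()
    d=np.linalg.inv(f["K"])@np.array([uv[0],uv[1],1.]); d=Rm@(d*[1,-1,-1])
    return f["xyz"]+d*(z-f["xyz"][2])/d[2]
E
python3 - <<'E'
from h import *
import pickle
S=grab_frame("side");T=grab_frame("top"); pickle.dump((S,T),open("f0.pkl","wb"))
save(S,"s_roller.png",(200,205,360,325),5); save(T,"t_roller.png",(210,165,310,255),6)
save(S,"s_cr.png",(310,140,410,215),8); save(T,"t_cr.png",(330,170,410,240),8)
print("roller",ray(S,(278,252),.028),ray(T,(254.5,203),.028))
print("seat",ray(S,(357.2,173.1),.042),ray(T,(371.6,203.6),.042))
print("mat corners",[ray(T,p,.004).round(3) for p in((223,174),(293,176),(291,244),(220,243))])
print("fingers",proj(S,get_obs()["ee_pos"]),proj(T,get_obs()["ee_pos"]))
for n in("bracket","steel_block","mouse","caliper","mug"):
    print(n,[ (ray(T,np.array(d["xy"])*[640,400],0).round(3),round(d["p"],2)) for d in pinpoint(T,n)])
E
```

```text
roller [0.54248867 0.19464886 0.028     ] [0.54519811 0.19778202 0.028     ]
seat [ 0.53864491 -0.18076247  0.042     ] [ 0.54309716 -0.19306711  0.042     ]
mat corners [array([0.649, 0.311, 0.004]), array([0.643, 0.071, 0.004]), array([0.41 , 0.075, 0.004]), array([0.412, 0.313, 0.004])]
fingers [[558.00535718  69.81714462]] [[528.17913308 346.20087734]]
bracket [(array([0.593, 0.009, 0.   ]), 0.68), (array([0.592, 0.437, 0.   ]), 0.56), (array([0.775, 0.001, 0.   ]), 0.23)]
steel_block [(array([0.443, 0.011, 0.   ]), 0.48)]
mouse [(array([ 0.618, -0.431,  0.   ]), 0.68)]
caliper [(array([ 0.78 , -0.002,  0.   ]), 0.89), (array([0.534, 0.218, 0.   ]), 0.7)]
mug [(array([0.687, 0.35 , 0.   ]), 0.76)]
```

```bash
ls pics
```

```text
s_cr.png
s_roller.png
side0.png
t_cr.png
t_roller.png
top0.png
```

View pics/s_roller.png

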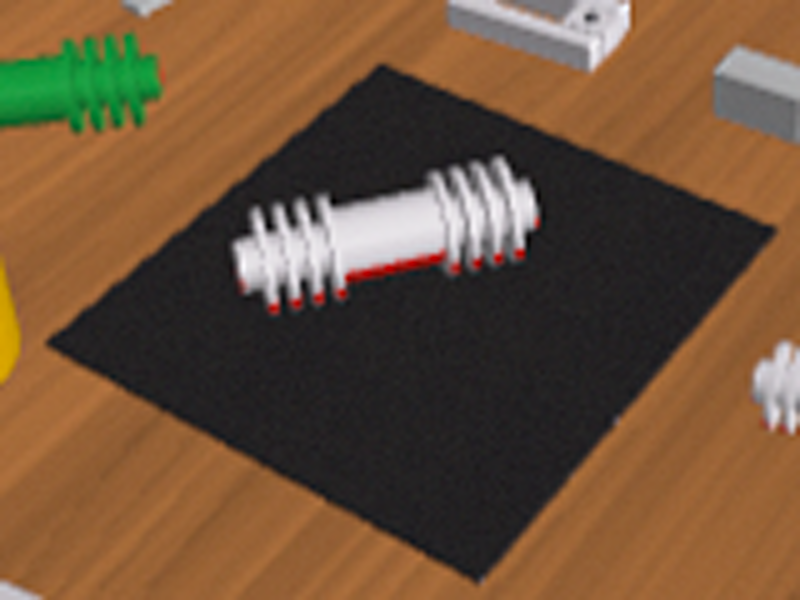

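View pics/t_roller.png

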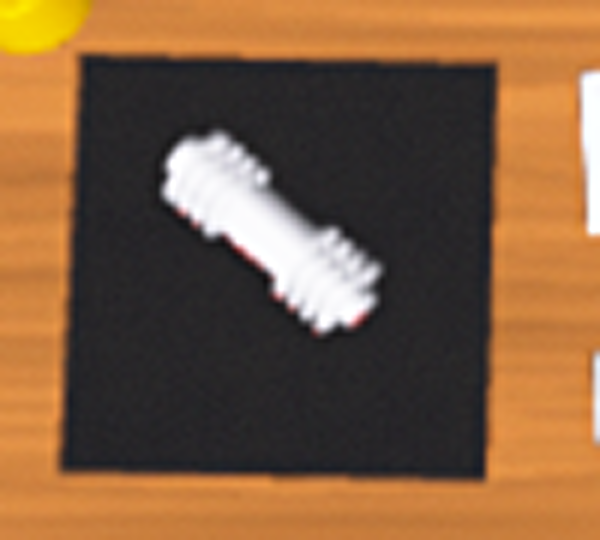

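View pics/s_cr.png

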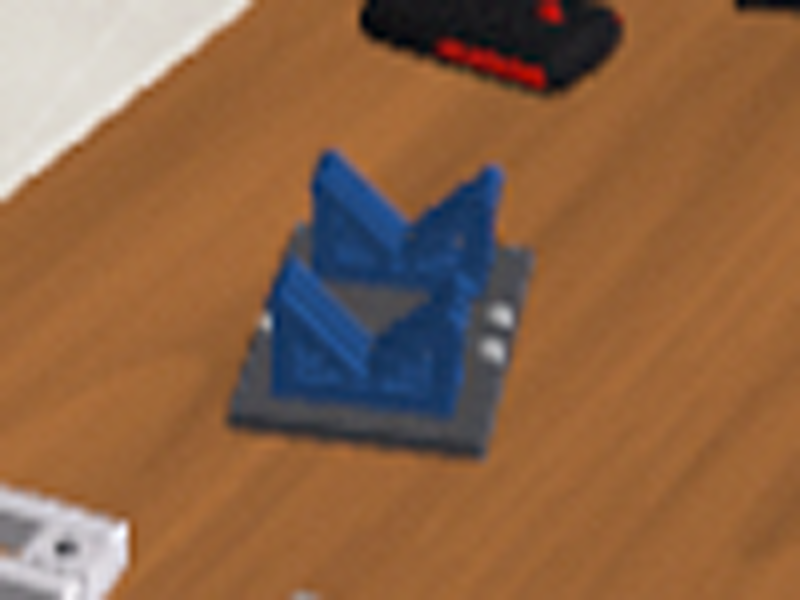

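View pics/t_cr.png

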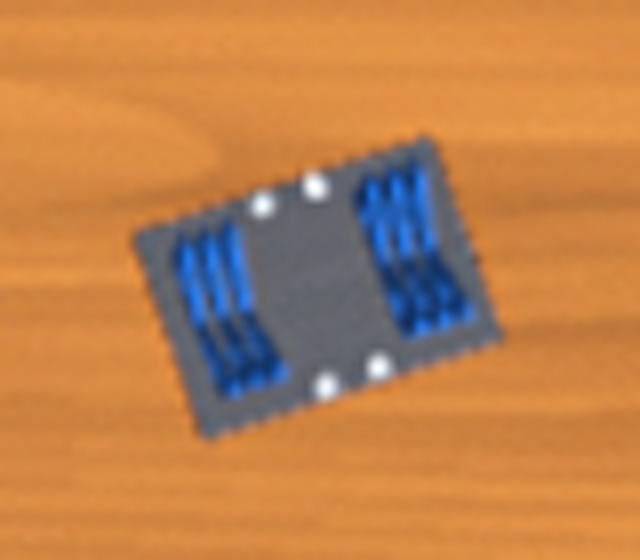

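The line on the roller faces the robot and left: in the zoomed views it is at the lower edge from the side and the lower-left edge from the top. So the roller must roll away and to the right, towards the image's upper right. Next I'll fit the roller and cradle poses with silhouette models in both views.

```bash
cat >> h.py <<'E'
from scipy.optimize import minimize
SS=4
def render(f,polys,box):
    """polys: list of 3D point sets, each a convex solid -> hull union; soft coverage in box"""
    x0,y0,x1,y1=box; m=np.zeros(((y1-y0)*SS,(x1-x0)*SS),np.uint8)
    for P in polys:
        uv=(proj(f,P)+0.5-[x0,y0])*SS-0.5   # pixel centres at integers
        h=cv2.convexHull(np.round(uv*16).astype(np.int32).reshape(-1,1,2))
        cv2.fillConvexPoly(m,h,255,cv2.LINE_AA,4)
    return cv2.resize(m,(x1-x0,y1-y0),interpolation=cv2.INTER_AREA)/255.
a=np.linspace(0,2*np.pi,40,endpoint=False)
def disc(y0,y1,r): return np.array([[r*np.cos(t),y,r*np.sin(t)] for y in(y0,y1) for t in a])
ROL=[disc(-.024,.024,.017),disc(-.068,.068,.012)]+[disc(s*c-.002,s*c+.002,.024) for s in(-1,1) for c in(.026,.036,.046,.056)]
def boxp(x0,x1,y0,y1,z0,z1): return np.array([[x,y,z] for x in(x0,x1) for y in(y0,y1) for z in(z0,z1)])
BASE=[boxp(-.047,.047,-.068,.068,0,.01)]
def place(polys,x,y,z,yaw):
    Rz=R.from_euler("z",yaw).as_matrix(); return [P@Rz.T+[x,y,z] for P in polys]
def fins(sh,hw=.034):
    out=[]
    for y in(-.051,-.041,-.031,.031,.041,.051):
        for s in(-1,1):
            out.append(np.array([[s*x,y+sh+d,z] for d in(-.00175,.00175) for x,z in((0,.01),(0,.025),(.03,.055),(hw,.055),(hw,.01))]))
    return out
E
cat > fit.py <<'E'
from h import *
import pickle
S,T=pickle.load(open("f0.pkl","rb"))
def fit(fs,obs,boxes,model,p0,sc):
    def c(p): return sum(((render(f,model(p),b)-o)**2).sum() for f,o,b in zip(fs,obs,boxes))
    best=None
    for k in range(3):
        r=minimize(c,p0,method="Nelder-Mead",options=dict(initial_simplex=np.array([p0]+[np.array(p0)+sc[i]*np.eye(len(p0))[i]*(-1)**k for i in range(len(p0))]),xatol=1e-5,fatol=1e-4,maxiter=400)); p0=list(r.x)
    return r.x.round(4),round(r.fun,2)
def crop(f,b): return f["pixels"][b[1]:b[3],b[0]:b[2]].astype(float)
bS,bT=(240,228,315,275),(230,182,280,226)
def mk(f,b): return np.clip((crop(f,b).max(2)-40)/(180),0,1)
m=lambda p: place(ROL,p[0],p[1],.028,p[2])
for fs,bs in(([S,T],[bS,bT]),([S],[bS]),([T],[bT])):
    print("roller",fit(fs,[mk(f,b) for f,b in zip(fs,bs)],bs,m,[.544,.196,-.64],[.004,.004,.1]))
cS,cT=(330,152,384,205),(340,180,402,232)
def nw(f,b):
    c=crop(f,b); d=c[:,:,0]-c[:,:,2]; return np.clip(1-d/np.percentile(d,90),0,1)
mc=lambda p: place(BASE+fins(p[3]),p[0],p[1],0,p[2])
mb=lambda p: place(BASE+fins(0),p[0],p[1],0,p[2])
for fs,bs in(([S,T],[cS,cT]),([S],[cS]),([T],[cT])):
    q,e=fit(fs,[nw(f,b) for f,b in zip(fs,bs)],bs,mb,[.541,-.19,.35],[.004,.004,.1]); print("cradle",q,e)
    bl=lambda f,b:np.clip((crop(f,b)[:,:,2]-crop(f,b)[:,:,0]-15)/45,0,1)
    print("  shift",fit(fs,[bl(f,b) for f,b in zip(fs,bs)],bs,lambda p: place(fins(p[0],p[1]),q[0],q[1],0,q[2]),[0,.034],[.003,.003]))
    print("  shift free",fit(fs,[bl(f,b) for f,b in zip(fs,bs)],bs,lambda p: place(fins(0),p[0],p[1],0,q[2]),[q[0],q[1]],[.003,.003]))
E
python3 fit.py
```

```text
roller (array([ 0.5443,  0.1954, -0.7288]), np.float64(202.57))
roller (array([ 0.5453,  0.1942, -0.7352]), np.float64(171.06))
roller (array([ 0.5439,  0.1975, -0.7128]), np.float64(6.44))
cradle [ 0.5416 -0.1918  0.3231] 41.94
  shift (array([0.0036, 0.033 ]), np.float64(49.88))
  shift free (array([ 0.5398, -0.1885]), np.float64(53.29))
cradle [ 0.5422 -0.1941  0.3278] 20.34
  shift (array([0.0048, 0.0325]), np.float64(18.03))
  shift free (array([ 0.5402, -0.1898]), np.float64(30.58))
cradle [ 0.5416 -0.1908  0.3238] 13.29
  shift (array([0.0031, 0.0347]), np.float64(18.52))
  shift free (array([ 0.5397, -0.1881]), np.float64(17.6))
```

Both views agree:

| Item | Position (m) | Yaw (rad) |
|---|---|---|
| Roller | (0.544, 0.197) | −0.715 |
| Cradle | (0.5415, −0.191) | 0.323 |

The comb is shifted about +3.3 mm. Now I'll cage the barrel and roll it about 44 mm along (0.75, −0.66). The end position stays on the mat.

```bash
cat >> h.py <<'E'
def tool(th,tilt=0):
    """tool down, jaw (y) axis at heading th"""
    y=np.array([np.cos(th),np.sin(th),0]); z=np.array([0,0,-1.]); x=np.cross(y,z)
    return R.from_matrix(np.c_[x,y,z]).as_rotvec()
def st():
    o=get_obs(); print("t %.2f pos %s w %.4f F %s"%(o["t"],o["ee_pos"].round(4),o["gripper_width"],o["wrist_force"].round(1))); return o
E
python3 - <<'E'
from h import *
st()
for th in(-.715,-.715+np.pi):
    for p,t in(([.544,.1965,.073],th),([.578,.167,.073],th),([.5405,-.1886,.087],th+.323+.715),([.5405,-.1886,.087],th+.323+.715-np.pi)):
        q=solve_ik(p,tool(t)); print(round(t,2),None if q is None else np.round(q,2))
E
```

```text
t 1.35 pos [ 0.1304 -0.56    0.3027] w 0.0884 F [ 0.4  0.1 -0.2]
-0.71 [ 0.14  0.49  1.73 -0.    0.92  0.86]
-0.71 [ 0.08  0.53  1.66 -0.    0.95  0.8 ]
0.32 [-0.54  0.46  1.74 -0.    0.94 -0.87]
-2.82 [-0.54  0.46  1.74  0.    0.94  2.28]
2.43 [ 0.14  0.49  1.73 -0.    0.92 -2.29]
2.43 [ 0.08  0.53  1.66 -0.    0.95 -2.34]
3.46 [-0.54  0.46  1.74 -0.    0.94  2.28]
0.32 [-0.54  0.46  1.74 -0.    0.94 -0.87]
```

Run:
```python
from h import *
th=-.715; c=np.array([.544,.1965]); d=np.array([np.cos(th),np.sin(th)])
move_ptp([*c,.20],tool(th)); st()
print(move_l([*c,.073],v=.12,guard=15)); st()
move_gripper(.041,effort=5); st()
f=grab_frame("side"); save(f,"s1.png",(200,140,360,300),4)
```

```text
t 4.39 pos [0.5444 0.1958 0.2001] w 0.0883 F [0.7 0.6 0.3]
False
t 5.60 pos [0.5447 0.1966 0.0738] w 0.0883 F [-0.4  0.5 -0.9]
t 6.42 pos [0.544  0.1965 0.073 ] w 0.0411 F [-0.3 -0.1  0.5]
```

View pics/s1.png

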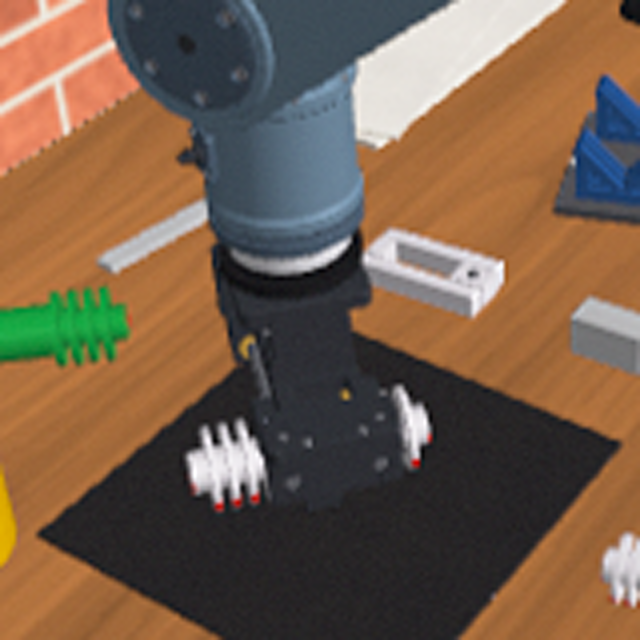

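The gripper straddles the barrel, with discs showing on both sides at (225,470) and (415,425), and the red marks are unchanged. Now I'll roll it.

Run:
```python
from h import *
th=-.715; c=np.array([.544,.1965]); d=np.array([np.cos(th),np.sin(th)])
p=c+.046*d
print(move_l([*p,.073],v=.04)); st()
f=grab_frame("side"); save(f,"s2.png",(200,140,360,300),4)
g=grab_frame("top"); save(g,"t2.png",(210,150,310,240),6)
```

```text
False
t 7.78 pos [0.5785 0.1665 0.0729] w 0.0413 F [ 0.3 -0.2  0.7]
```

View pics/s2.png

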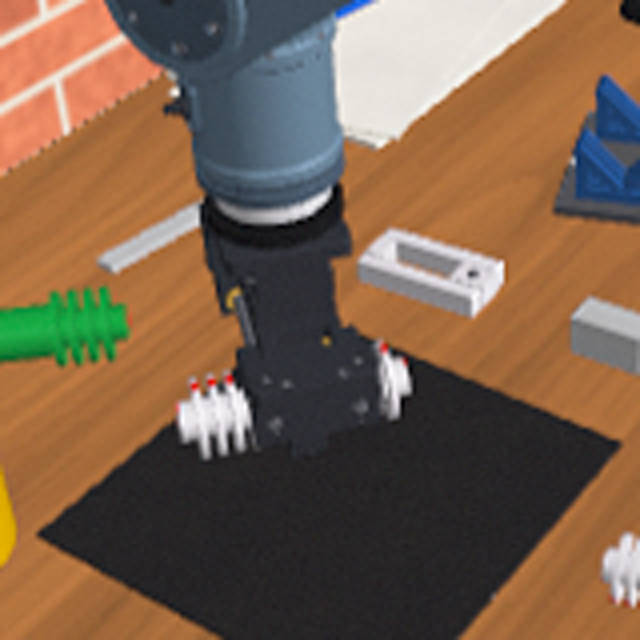

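View pics/t2.png

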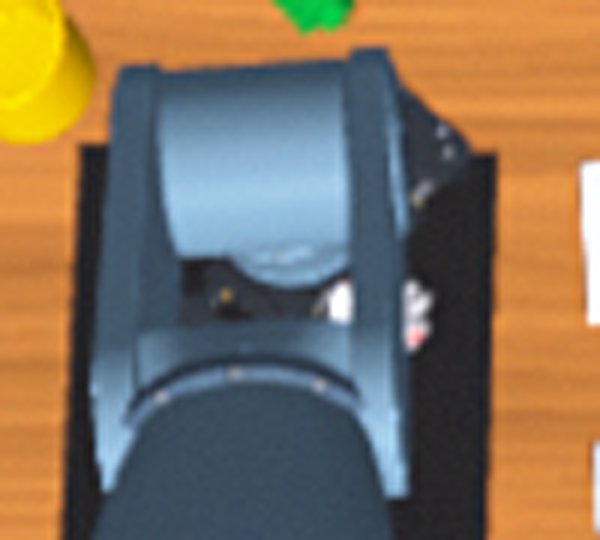

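The roller rolled. The rim marks are now near the top, at side-crop (195–230, 382) and (384,347). Next I'll measure the angle by fitting the pose and the red pixels.

```bash
cat > ang.py <<'E'
from h import *
from fit_lib import *
def angle(f,p0,boxes,phis=np.arange(-90,91,1.),fityaw=True):
    ms=[np.clip((crop(f,b).max(2)-60)/150,0,1) for b in boxes]
    q,e=fit([f]*len(boxes),ms,boxes,lambda p: place(ROL,p[0],p[1],.028,p[2] if fityaw else p0[2]),p0[:3] if fityaw else p0[:2],[.003,.003,.05][:3 if fityaw else 2])
    yaw=q[2] if fityaw else p0[2]
    # red coverage
    reds=[np.clip((c[:,:,0]-c[:,:,1]-30)/120,0,1) for c in (crop(f,b) for b in boxes)]
    cam=R.from_euler("z",-yaw).apply(f["xyz"]-[q[0],q[1],.028])
    out=[]
    for ph in phis:
        pol=[]
        for s in(-1,1):
            for c in(.026,.036,.046,.056):
                t=np.radians(ph)+np.linspace(-.146,.146,5)
                rim=np.array([[.024*np.sin(k),s*c+d,.024*np.cos(k)] for k in t for d in(-.002,.002)])
                n=np.array([np.sin(np.radians(ph)),0,np.cos(np.radians(ph))])
                if n@(cam-rim.mean(0))>0: pol.append(rim)
        pol=place(pol,q[0],q[1],.028,yaw)
        out.append(sum(((render(f,pol,b)-r)**2).sum() for b,r in zip(boxes,reds)))
    out=np.array(out); i=out.argsort()[:5]
    print("pose",q,e,"phi best",phis[i],out[i].round(2),"red sum",sum(r.sum() for r in reds).round(1)); return q,phis[i[0]]
E
sed -n '/^def fit/,/return f\[/p' fit.py | grep -v '^bS' > fit_lib.py; sed -i '1i from h import *' fit_lib.py; cat fit_lib.py
python3 - <<'E'
from ang import *
import pickle
S,T=pickle.load(open("f0.pkl","rb"))
# check on the start picture (expect about -106)
angle(S,[.544,.197,-.715],[(246,236,310,270)],np.arange(-140,90,2.))
f=grab_frame("side"); pickle.dump(f,open("f2.pkl","wb"))
angle(f,[.576,.169,-.715],[(243,229,262,258),(294,222,306,247)])
angle(f,[.576,.169,-.715],[(243,229,262,258),(294,222,306,247)],fityaw=False)
E
```

```text
from h import *
def fit(fs,obs,boxes,model,p0,sc):
    def c(p): return sum(((render(f,model(p),b)-o)**2).sum() for f,o,b in zip(fs,obs,boxes))
    best=None
    for k in range(3):
        r=minimize(c,p0,method="Nelder-Mead",options=dict(initial_simplex=np.array([p0]+[np.array(p0)+sc[i]*np.eye(len(p0))[i]*(-1)**k for i in range(len(p0))]),xatol=1e-5,fatol=1e-4,maxiter=400)); p0=list(r.x)
    return r.x.round(4),round(r.fun,2)
def crop(f,b): return f["pixels"][b[1]:b[3],b[0]:b[2]].astype(float)
pose [ 0.5452  0.1942 -0.7379] 84.09 phi best [-112. -110. -114. -108. -116.] [32.73 32.8  33.66 33.95 35.14] red sum 63.2
pose [ 0.5812  0.1631 -0.7279] 123.12 phi best [-5. -4. -6. -3. -7.] [14.95 15.04 15.17 15.38 15.73] red sum 59.1
pose [0.5812 0.1633] 123.99 phi best [-4. -3. -5. -2. -6.] [14.4  14.45 14.63 14.78 15.1 ] red sum 59.1
```

The two estimates of the line angle are:
- From the image: −5°. The same method read the start angle about 5° too low, so I take this as roughly 0°.
- From the roll distance (47.5 mm): +7°.

Closing on the barrel will recentre the roller by 1–3 mm, which rolls it back slightly towards 0°. I'll do that and measure again.

Run:
```python
from ang import *
import pickle
move_gripper(.030,effort=6); st(); pause(.3)
f=grab_frame("side"); pickle.dump(f,open("f3.pkl","wb")); save(f,"s3.png",(235,215,310,265),8)
angle(f,[.576,.169,-.715],[(243,229,262,258),(294,222,306,247)])
angle(f,[.576,.169,-.715],[(243,229,262,258),(294,222,306,247)],fityaw=False)
```

```text
t 8.20 pos [0.5787 0.1664 0.073 ] w 0.0335 F [ 0.3 -0.8 -0.3]
pose [ 0.5812  0.1632 -0.7257] 121.27 phi best [-5. -6. -4. -3. -7.] [14.42 14.6  14.61 15.06 15.11] red sum 59.1
pose [0.5811 0.1634] 122.1 phi best [-4. -3. -5. -2. -6.] [14.01 14.07 14.23 14.44 14.67] red sum 59.1
```

View pics/s3.png

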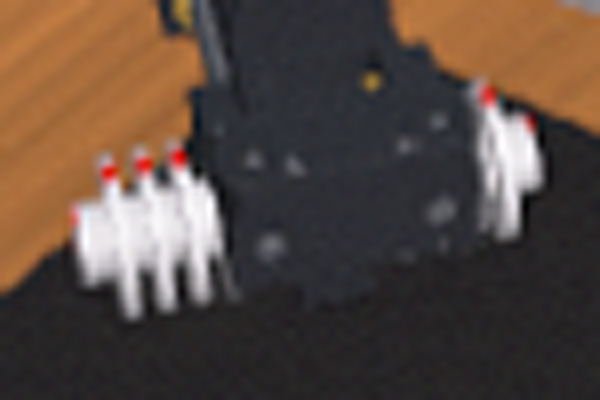

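Wood in the boxes is corrupting the fit. I'll use a mask that ignores it.

```bash
python3 - <<'E'
s=open('ang.py').read()
s=s.replace("ms=[np.clip((crop(f,b).max(2)-60)/150,0,1) for b in boxes]","ms=[np.maximum(np.clip((crop(f,b).min(2)-75)/100,0,1),np.clip((crop(f,b)[:,:,0]-crop(f,b)[:,:,1]-85)/90,0,1)) for b in boxes]")
s=s.replace("np.clip((c[:,:,0]-c[:,:,1]-30)/120,0,1)","np.clip((c[:,:,0]-c[:,:,1]-85)/100,0,1)")
open('ang.py','w').write(s)
E
python3 - <<'E'
from ang import *
import pickle
S,T=pickle.load(open("f0.pkl","rb"))
angle(S,[.544,.197,-.715],[(246,236,310,270)],np.arange(-140,90,2.))
for n in("f2.pkl","f3.pkl"):
    f=pickle.load(open(n,"rb"))
    for b in([(243,229,262,258),(295,222,306,247)],[(243,229,261,258)]):
        for fy in(True,False): angle(f,[.5785,.167,-.715],b,fityaw=fy)
E
```

```text
pose [ 0.5456  0.1937 -0.7494] 92.47 phi best [-140. -138.   88.   58.   60.] [16.49 16.49 16.49 16.49 16.49] red sum 26.8
pose [ 0.5793  0.1651 -0.7362] 42.26 phi best [70. 71. 69. 68. 65.] [5.68 5.68 5.68 5.68 5.68] red sum 7.9
pose [0.5798 0.1647] 43.46 phi best [70. 71. 69. 68. 65.] [5.68 5.68 5.68 5.68 5.68] red sum 7.9
pose [ 0.577   0.1665 -0.7681] 13.25 phi best [4. 2. 3. 5. 6.] [4.   4.01 4.03 4.09 4.28] red sum 6.0
pose [0.5787 0.1651] 19.37 phi best [4. 5. 3. 6. 2.] [3.36 3.43 3.45 3.75 3.8 ] red sum 6.0
pose [ 0.5794  0.1649 -0.7348] 40.63 phi best [70. 71. 69. 68. 65.] [5.48 5.48 5.48 5.48 5.48] red sum 8.0
pose [0.5798 0.1647] 41.65 phi best [70. 71. 69. 68. 65.] [5.48 5.48 5.48 5.48 5.48] red sum 8.0
pose [ 0.577   0.1665 -0.7676] 13.14 phi best [3. 2. 4. 5. 1.] [3.59 3.64 3.69 3.9  4.01] red sum 6.1
pose [0.5788 0.165 ] 19.37 phi best [3. 4. 2. 5. 1.] [3.15 3.17 3.37 3.41 3.71] red sum 6.1
```

The left-end fit gives +3 to +4°, and the roll distance gives about +1°. Both are inside the 11° band, and the roller has rested there for over 0.3 s. Now I'll grip firmly, lift and carry.

Run:
```python
from ang import *
import pickle
pause(.1)
move_gripper(.030,effort=40); o=st()
p=o["ee_pos"]
move_l([p[0],p[1],.20],v=.1); st()
f=grab_frame("side"); save(f,"s4.png",(200,120,340,225),5); g=grab_frame("top"); pickle.dump((f,g),open("f4.pkl","wb"))
Q=.323; c=np.array([.5405,-.1886])
move_ptp([*c,.19],tool(Q)); st()
f=grab_frame("side"); save(f,"s5.png",(300,90,420,210),5); g=grab_frame("top"); save(g,"t5.png",(330,170,410,240),8);pickle.dump((f,g),open("f5.pkl","wb"))
```

```text
t 8.87 pos [0.5788 0.1664 0.073 ] w 0.0324 F [-0.   1.   0.4]
t 10.28 pos [0.5782 0.1663 0.199 ] w 0.0323 F [-1.7  0.9 -3.3]
t 11.86 pos [ 0.5407 -0.188   0.1899] w 0.0324 F [-0.1  0.3 -3.4]
```

View pics/s4.png

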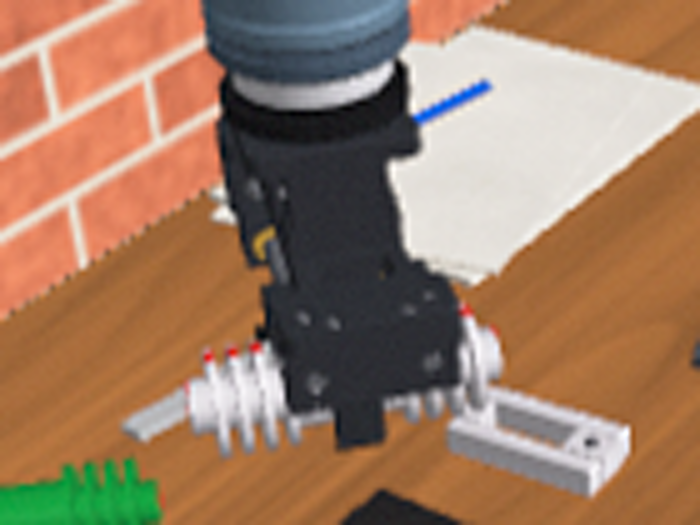

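View pics/s5.png

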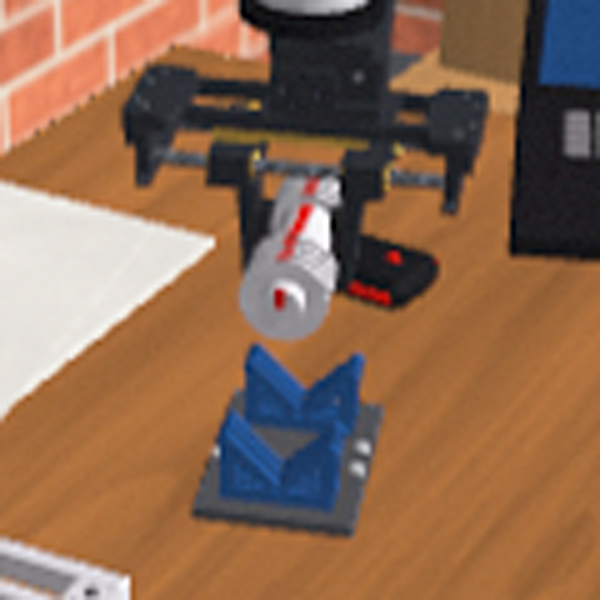

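View pics/t5.png

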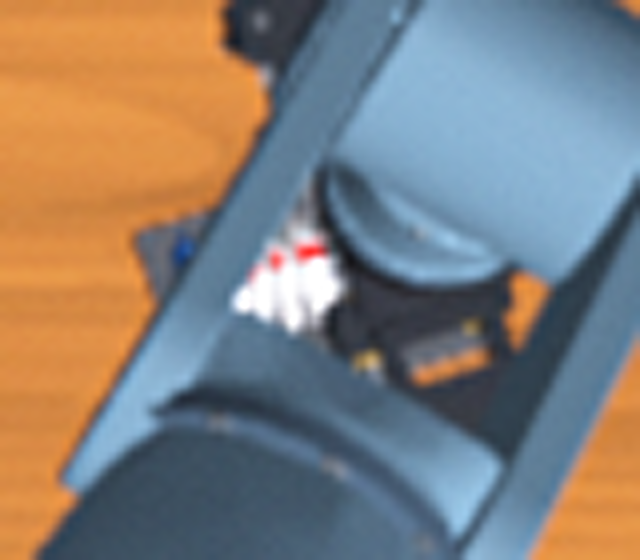

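The roller is held, with the line visible along the top of the barrel in side-crop at (285–318, 180–260). The cradle is directly below it. I'll check the line angle and the position along the axis in this view before lowering.

Run:
```python
from fit_lib import *
import pickle
f,g=pickle.load(open("f5.pkl","rb"))
save(f,"s5z.png",(340,120,375,165),14)
b=(343,122,372,162)
c=crop(f,b); red=np.clip((c[:,:,0]-c[:,:,1]-85)/100,0,1); print(red.sum())
ys,xs=np.mgrid[b[1]:b[3],b[0]:b[2]]
for r in range(b[1],b[3]):
    w=red[r-b[1]]
    if w.sum()>.4: print(r,round((w*np.arange(b[0],b[2])).sum()/w.sum(),1),w.sum().round(1),end="; ")
print()
yaw=.323;ax=np.array([-np.sin(yaw),np.cos(yaw),0]); xx=np.array([np.cos(yaw),np.sin(yaw),0]); C=np.array([.5407,-.188,.145])
for ph in(-20,-10,-5,0,5,10,20):
    n=np.sin(np.radians(ph))*xx+np.cos(np.radians(ph))*np.array([0,0,1])
    P=[C+.017*n+ax*s for s in(-.02,0,.024)]+[C+.024*n+ax*s for s in(.026,.036,.046,.056)]+[C+ax*.068+n*k for k in(.0,.012)]
    print(ph,proj(f,P).round(1).tolist())
```

```text
18.5
127 361.6 0.7; 131 360.7 1.6; 132 360.5 1.9; 133 360.1 1.5; 134 359.5 1.8; 135 359.2 1.6; 136 358.5 1.2; 137 357.9 0.5; 138 357.4 1.1; 140 357.0 0.6; 147 370.6 1.2; 148 361.4 1.7; 149 355.2 0.8; 150 355.2 0.9; 
-20 [[362.7, 131.8], [361.6, 134.9], [360.2, 138.8], [361.1, 137.0], [360.5, 138.6], [359.9, 140.3], [359.3, 142.0], [355.1, 151.4], [356.8, 147.8]]
-10 [[361.7, 131.4], [360.5, 134.5], [359.2, 138.4], [359.6, 136.5], [359.0, 138.1], [358.4, 139.8], [357.8, 141.5], [355.1, 151.4], [356.1, 147.5]]
-5 [[361.2, 131.3], [360.0, 134.4], [358.6, 138.3], [358.8, 136.3], [358.2, 137.9], [357.6, 139.6], [357.0, 141.3], [355.1, 151.4], [355.7, 147.4]]
0 [[360.6, 131.2], [359.5, 134.4], [358.1, 138.2], [358.1, 136.2], [357.4, 137.8], [356.8, 139.5], [356.2, 141.2], [355.1, 151.4], [355.3, 147.4]]
5 [[360.1, 131.2], [359.0, 134.3], [357.5, 138.2], [357.3, 136.1], [356.7, 137.8], [356.0, 139.5], [355.4, 141.1], [355.1, 151.4], [354.9, 147.4]]
10 [[359.6, 131.2], [358.4, 134.3], [357.0, 138.2], [356.5, 136.2], [355.9, 137.8], [355.3, 139.5], [354.6, 141.2], [355.1, 151.4], [354.5, 147.4]]
20 [[358.5, 131.4], [357.4, 134.5], [355.9, 138.4], [355.0, 136.4], [354.4, 138.0], [353.7, 139.7], [353.1, 141.4], [355.1, 151.4], [353.7, 147.5]]
```

View pics/s5z.png

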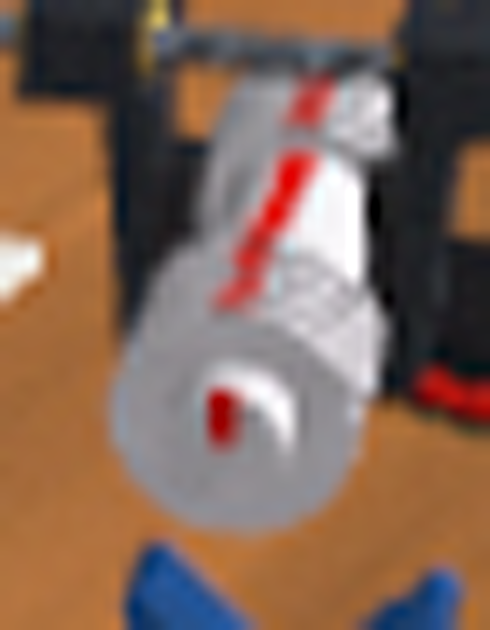

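The line is within about 3° of upright. Now a guarded descent: contact near TCP z = 0.104 would mean discs on fin tops, and 0.087 is home.

```bash
cat >> h.py <<'E'
Q=.323; AX=np.array([-np.sin(Q),np.cos(Q)]); C0=np.array([.5405,-.1886])
def seek(offs,z0=.108,zend=.087):
    for s in offs:
        c=C0+s*AX
        move_l([*c,z0],v=.08); pause(.15)
        hit=move_l([*c,zend],v=.02,guard=5); o=st(); print("off mm",s*1e3,"hit",hit,flush=True)
        if o["ee_pos"][2]<.098: return s,hit
    return None,None
E
python3 - <<'E'
from h import *
move_l([*C0,.115],v=.12)
print(seek([0.]))
E
```

```text
t 14.33 pos [ 0.5407 -0.1886  0.0872] w 0.0326 F [ 1.1  0.2 -1.9]
off mm 0.0 hit False
(0.0, False)
```

Run:
```python
from h import *
print(move_l([*C0,.085],v=.01,guard=6)); st(); pause(.2); st()
f=grab_frame("side"); save(f,"s6.png",(320,130,400,210),7); g=grab_frame("top"); save(g,"t6.png",(330,170,410,240),8)
```

```text
True
t 14.54 pos [ 0.541  -0.1886  0.0868] w 0.0323 F [-1.   0.1  5.5]
t 14.74 pos [ 0.541  -0.1887  0.0868] w 0.0326 F [-0.6  1.   5.1]
```

View pics/s6.png

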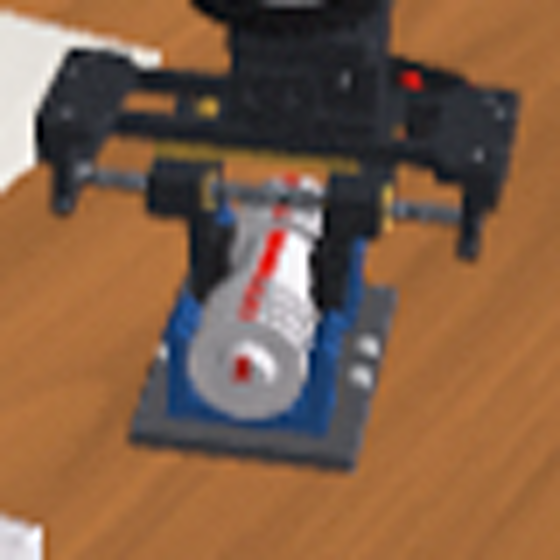

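Home: firm contact at TCP z = 0.0868, which puts the axis at about 42 mm. The picture shows the discs down between the fins and the line on top, side-crop (245–280, 235–310). Releasing.

Run:
```python
from fit_lib import *
import pickle
o=st(); move_gripper(.062,effort=10); st()
p=o["ee_pos"]; move_l([p[0],p[1],.20],v=.12,guard=12); st()
move_ptp([.38,-.36,.30],tool(Q)); pause(.3); st()
f=grab_frame("side"); save(f,"s7.png"); save(f,"s7z.png",(320,140,400,210),8); g=grab_frame("top"); save(g,"t7z.png",(330,170,410,240),8); save(g,"t7.png"); pickle.dump((f,g),open("f7.pkl","wb"))
```

```text
t 14.84 pos [ 0.541  -0.1887  0.0868] w 0.0324 F [0.4 0.8 5.7]
t 15.44 pos [ 0.5401 -0.188   0.0854] w 0.0622 F [ 0.2 -0.2  0.4]
t 16.54 pos [ 0.5405 -0.1884  0.1991] w 0.0623 F [-0.3 -0.4 -1.4]
t 17.84 pos [ 0.3806 -0.3593  0.2995] w 0.0620 F [-0.4  0.5 -0.2]
```

View pics/s7z.png

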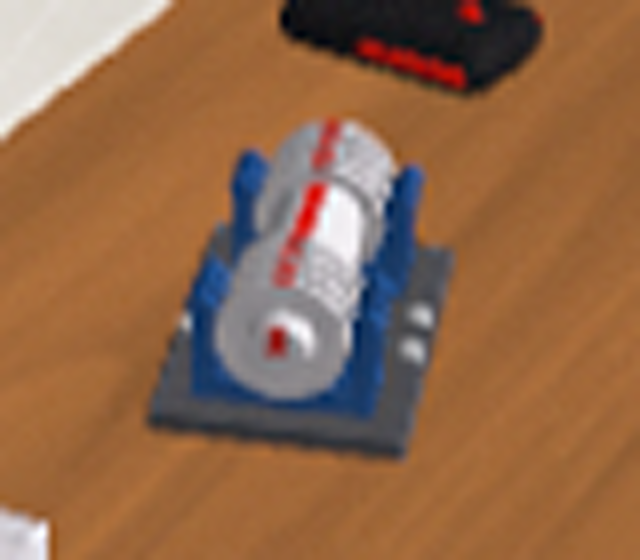

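View pics/t7.png

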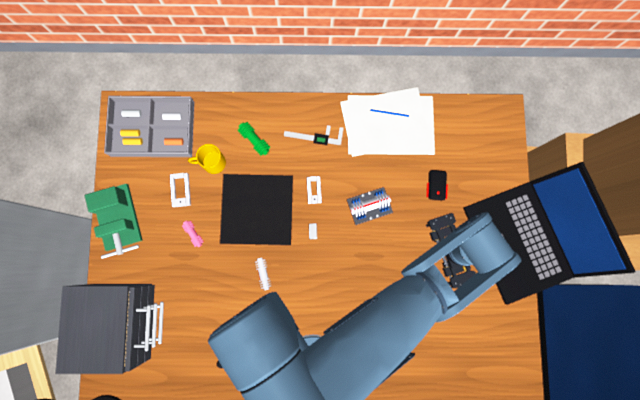

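View pics/t7z.png

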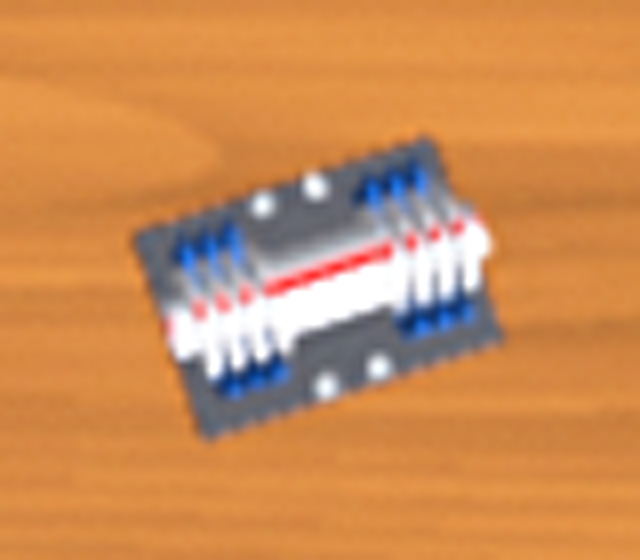

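The roller is seated, with fins showing between the discs on both sides in the top crop and the line on top. Bystanders and look-alikes look unmoved. A last numeric check of the line angle, then I'll hand in.

Run:
```python
from fit_lib import *
import pickle
f,g=pickle.load(open("f7.pkl","rb"))
xx=np.array([np.cos(Q),np.sin(Q),0]);ax=np.array([*AX,0]); C=np.array([*C0,.042])
for n,F,b in(("side",f,(350,162,365,172)),("top",g,(363,200,379,207))):
    c=crop(F,b); red=np.clip((c[:,:,0]-c[:,:,1]-85)/100,0,1); ys,xs=np.mgrid[b[1]:b[3],b[0]:b[2]]
    m=np.array([(red*xs).sum(),(red*ys).sum()])/red.sum(); print(n,"red centroid",m.round(2),red.sum().round(1))
    for ph in(-15,-10,-5,0,5,10,15):
        k=np.sin(np.radians(ph))*xx+np.cos(np.radians(ph))*np.array([0,0,1])
        a0,a1=proj(F,[C+.017*k-ax*.02,C+.017*k+ax*.02]); d=(a1-a0)/np.linalg.norm(a1-a0); e=m-a0
        print(ph,"perp px",round(d[0]*e[1]-d[1]*e[0],2),end=" | ")
    print()
bT=(345,185,395,225)
c=crop(g,bT); ms=np.maximum(np.clip((c.min(2)-130)/80,0,1),np.clip((c[:,:,0]-c[:,:,1]-100)/80,0,1))
print(fit([g],[ms],[bT],lambda p: place(ROL,p[0],p[1],.042,p[2]),[.5405,-.1886,.323],[.003,.003,.03]))
S,T=pickle.load(open("f0.pkl","rb"))
d=np.abs(T["pixels"].astype(int)-g["pixels"]).max(2); m=(d>60).astype(np.uint8)
n,l,s,_=cv2.connectedComponentsWithStats(m); print([s[i][:5].tolist() for i in range(1,n) if s[i][4]>8])
```

```text
side red centroid [358.09 165.96] 11.4
-15 perp px 1.79 | -10 perp px 1.28 | -5 perp px 0.77 | 0 perp px 0.27 | 5 perp px -0.23 | 10 perp px -0.71 | 15 perp px -1.17 | 
top red centroid [370.6  203.32] 17.3
-15 perp px 1.8 | -10 perp px 1.35 | -5 perp px 0.9 | 0 perp px 0.45 | 5 perp px 0.0 | 10 perp px -0.44 | 15 perp px -0.87 | 
(array([ 0.5384, -0.1894,  0.3071]), np.float64(131.36))
[[237, 187, 36, 34, 541], [351, 194, 41, 23, 467], [332, 213, 283, 187, 19210], [508, 244, 6, 12, 24], [208, 283, 183, 117, 10447], [308, 337, 11, 5, 35], [287, 347, 4, 9, 23], [284, 360, 4, 3, 11], [363, 362, 18, 2, 23], [332, 364, 2, 10, 13], [316, 376, 20, 24, 86], [585, 395, 33, 5, 73]]
```

The line is within about 5° of upright in both views. Apart from the arm, only the roller's old place and the cradle changed in the top view.

Run:
```python
from h import *
st(); hand_in()
```

```text
t 17.94 pos [ 0.3804 -0.3596  0.2997] w 0.0616 F [ 0.4 -0.1 -0.6]
the job is handed in; nothing more can be done
```

I handed the job in at about t = 18 s. The roller is released in the comb cradle with its red line on top; no verdict was reported.

**What I did:** I caged the barrel loosely between the fingers and rolled the roller about 45 mm along the mat. I then gripped the plain middle, carried it over, and lowered it under force guard. It went home on the first try, so no search along the cradle was needed. I had estimated the comb shift from the pictures at about +3.3 mm.

**Last checks:**
- **Seating:** Before release, firm contact (about 5 N) came at TCP z = 0.0868, which puts the roller's axis at about 42 mm. The top picture shows three fins between the discs on each side.
- **Red line:** It measures 2.7° (side view) and 5° (top view) from upright, inside the 15° limit.
- **Bystanders:** Comparing the first and last top pictures, only the roller's old place, the cradle and the arm changed.

**Checks that disagreed or failed:**
- On the mat, the line angle came out between −5° and +7° depending on the method, all inside the 11° band.
- Some of the silhouette fits failed: wood or the gripper in the picture corrupted them, and a changed red threshold gave useless angles. I relied on the left-end fit (+3 to +4°) and the roll distance.
- The final top-view position fit had a large residual and was about 2 mm off the position I lowered to. I did not rely on it.

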